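# Blank off a vacuum port with a hinged clamp ring

### The arm

A 6-joint arm with a two-finger parallel gripper is mounted at the origin on the work surface. World frame = base frame: x ahead of the robot, y to its left, z up, the work surface at z = 0. Lengths are in m, angles in degrees, forces in N, time in s.
With the tool pointing down it reaches from about 0.4 to 0.825 m from the base axis. Payload 7 kg.
Tool frame: the origin (TCP) lies on the centre line of the jaws, within the pads' length; the fingertips stand 14 mm ahead of it and the grasp point (between the pads) lies 5 mm behind it; z points along the fingers, x is the direction in which the jaws open and shut, and the axes are right-handed (so a half turn about z gives the same grasp; the last joint's range is limited). The gripper opens to 88 mm and grips with 3 to 60 N. Pads are 19 mm wide; open, the fingers measure 130 mm over their backs; the gripper's body (78 mm by 193 mm) begins 47 mm behind the grasp point.
Start: joints at [84.001, 20.546, 0.682, 0, -70.136, -16.507], TCP at [0.258, 0.624, 0.241] pointing down, gripper open.
Joint ranges: [-176.03, 176.03], [-82.01, 121.73], [-58.28, 71.71], [-173.87, 95.51], [-174.79, -0.11], [-173.66, 173.66]. Speed limits (degrees/s): [136.94, 136.94, 172.46, 180, 180, 180].

### API

Orientations are given as [roll, pitch, yaw] about the fixed x, y, z axes, in that order (R = Rz(yaw) Ry(pitch) Rx(roll)).
In Python, from plant import * gives the robot as it stands.
- The arm moves only by the shell command python3 -m handwheel 'ROWS' [OPENING]. ROWS is JSON, a list of rows, each a list of 2 entries, a list of its own where there are three numbers: the shift along the tool's x, y, z each as a share of 0.2 m, from -1 to 1, then the turn, a rotation vector about the tool's x, y, z each as a share of 360 degrees, from -1 to 1. In form: [[[tx, ty, tz], [ax, ay, az]], ...]. A call has 1 to 5 rows; each row is the pose to reach, as a shift and turn from the pose commanded when the call began, along the tool's axes at that moment, turning the shorter way round; what a row does not reach only later rows make up. A row lasts 1/12 s, in which the tool goes at most 41.7 mm and 7.16 degrees, less where a joint would pass 70% of its speed; a pose out of reach is approached as far as the arm can. A call with a number of a shift or a turn outside -1 to 1 is refused whole. A call with a gripper value outside its range is refused whole. OPENING is the closure, from -1 (fully open) to 1 (shut), set as the call begins (- or left out, the last holds). The fingers move at their own pace and stop on an object; the grip force is fixed at half the most. Time passes only in rows, so rows that repeat a pose let the fingers close. It gives the time, the measured TCP pose, the force and the opening at its end, in the units of the state.
- get_obs(): the state, without advancing time (a new reading comes with each control period).
- snapshot(name): name is "scene" or "top"; returns a dict with "color" (420x560x3 uint8, red, green, blue), "z_map" (420x560 float32, m along the optical axis (not along the pixel's ray), 0 where there is no reading), "intrinsics" (3x3 intrinsics, pixels), "distortion" ([k1, k2, p1, p2, k3] as OpenCV has them; the pictures are not rectified), "rvec" (rotation vector, rad) and "tvec" (3), from world to camera coordinates, as OpenCV has them. Camera axes: x right, y down, z forward; pixel columns grow to the right and rows downward; lengths in m; the calibration is good to about 2 mm. A picture is of the moment at which its call begins.
- close_job(): hands the job in, once; it reports no verdict.
The state is a dict: "clock": time; "joint_pos": joint angles; "qvel": joint speeds; "tau": joint torques, N m; "tool_pos": TCP position; "orientation": TCP orientation; "force": force on the tool from outside, world axes, zero at the start; "moment": the same for the moment, N m; "opening": finger opening in m.
Only numpy, scipy, OpenCV 4.12 (cv2) and the standard library are available. Lean on these libraries where they do the work, as an engineer would, in place of code of your own. Each camera call takes 0.05 s, during which the arm holds its last target. There are 200 camera calls.

### The job

Blank off the open vacuum port: stand the small flanged cap upright in the port (not the wide cap, which does not fit the ring), push the open clamp ring fully shut around the two flanges until it will go no further, then swing the latch bar all the way across so that its hook lies behind the other lug. A sprung seal makes the ring stiff at the end, so push ring and latch home by feel: touch them softly and never press or pinch them, nor press the cap onto the port, with as much as 40 N (half of that is plenty). Leave everything else where it is.

Things in the scene. Friction and masses are not known exactly. Their poses are not given: they have to be found in the camera images.
- port (a point): Open vacuum port: steel flange 56 mm across facing up, fixed on an aluminium block (150 x 120 mm, 40 high). Point: centre of the flange's top face, 85 mm above the bench, at its 34 mm bore. x axis points from the port to the ring's hinge side, z up; the lugs are on the -x side. 8 mm down the bore is a sprung valve disc (6 N to start, 5 N per mm, 3 mm travel).
- cap_knob (a point): Cap that fits, the smaller of two on the bench: centre of its knob (28 mm across, 36 high, upright). 24 mm below is the top of its 56 mm flange, 4 mm thick; under that a spigot 31 mm across, 10 long, bevelled foot. z up. 0.15 to 0.3 kg. Standing on the bench this point is 38 mm up. In the port the valve disc holds it 2 mm proud (30 mm above the port's face) until the shut ring presses it down.
- cap_seat (a point): The same cap: centre of the underside of its flange, 28 mm below the knob's centre, z up. It comes down to within 3 mm of the port's face when the ring is shut.
- big_cap_knob (a point): Knob centre of the other cap: the same but for its flange, 80 mm across. Leave it alone.
- jaw_left (a joint): Ring opening, rad: 0 fully shut (hard stop), at most 0.85. Ring 76 mm across; shut, it spans 14 mm below to 12 mm above the port's face. Two halves on two upright pins, linked: the left turns clockwise from above as it opens, the right much alike the other way. They stay where left. Stiff: some 7 N at the post, 8 to 12 N over the last 0.1 rad (lips press the cap down), far more at the stop.
- ring_hinge (a point): The left half ring's upright hinge pin axis, at the height of the port's face: at x +45, y +13 mm from the port, in the port's axes. Fixed. (The right half's is at y -13.)
- ring_post (a point): Upright steel post, 10 mm thick, on the left half's lug, to push the ring shut by: push it sideways towards the right half, round its hinge (91 mm away). Point: on its axis, 26 mm above the port's face; the post's top is 16 mm higher, the lug's top 18 mm lower. Ring shut: at x -46, y +8.5, z +26 mm from the port, in the port's axes.
- latch (a joint): Latch bar angle, rad: 0 fully across (hard stop), grows as it swings clear, at most 1.9. Seen from above it closes clockwise. Stiff pivot: stays where left, about 8 N at its post turns it. Unless the ring is shut its hook strikes the left lug and cannot pass behind it.
- latch_pivot (a point): The latch's upright pivot axis, on the right half ring (moves with it), at the height of the port's face. Ring shut: at x -66, y -10 mm from the port, in the port's axes. Play in the linkage may leave the right half 0 to 10 mm short here after the left is home; pushing the latch across takes that up first.
- latch_post (a point): Upright steel post, 10 mm thick, at the latch bar's end, 48 mm from the pivot, to push it by. Point: on its axis, 26 mm above the bar's middle and the port's face; the post's top is 10 mm higher, the bar's top 21 mm lower. Ring shut and latch across: at x -66, y +38 mm from the port, in the port's axes (bar along +y, so the last push is towards +x).
There are look-alikes about, which are no part of the job. What is shaped like the part that bears cap_knob but blue or purple is not meant.

How it is judged (in metres and radians):
On the way, in this order (a step that is already met when the one before it is completed fails the run):
1. the cap stands upright in the port with the ring still open (horizontal distance between cap_seat and port below 0.003 m and angle between cap_seat's own z axis and vertical below 0.06 rad and z of cap_seat in the frame of port below 0.0045 m and value of joint jaw_left above 0.3 rad), for 0.2 s.
2. the ring is pushed fully shut (within 0.02 rad) round the seated cap, the latch still clear (horizontal distance between cap_seat and port below 0.003 m and angle between cap_seat's own z axis and vertical below 0.06 rad and z of cap_seat in the frame of port below 0.003 m and value of joint jaw_left below 0.02 rad and value of joint latch above 0.6 rad), for 0.2 s.
3. the latch is swung across (within 0.04 rad) (value of joint latch below 0.04 rad and value of joint jaw_left below 0.02 rad), for 0.2 s.
At the end, for the whole second after the job is handed in: The small cap stands in the port, centred within 3 mm, upright within 0.06 rad, its flange's underside within 3 mm of the port's face and at rest; the ring is shut within 0.02 rad, its right half too (the latch pivot no more than 3 mm short of its shut place), and the latch across within 0.04 rad (all of step 3 and horizontal distance between cap_seat and port below 0.003 m and angle between cap_seat's own z axis and vertical below 0.06 rad and z of cap_seat in the frame of port below 0.003 m and y of latch_pivot in the frame of port above -0.013 m and linear speed of cap below 0.02 m/s); the robot touches nothing.
It fails at once if ring or latch pressed or pinched by the fingers with more than 40 N (contact force between the fingers and jaw_left above 40 N or contact force between the fingers and jaw_right above 40 N or contact force between the fingers and latch above 40 N).
It fails at once if the cap pressed on the port with more than 40 N while the ring is open (contact force between cap and manifold above 40 N and value of joint jaw_left above 0.3 rad).
It fails at once if another thing moved by more than 30 mm (distance of any of toy_lemon, toy_elephant, spare_flange_ring, screwdriver, mouse, wrench, cup, big_cap_knob from where it was at the start of the episode above 0.03 m).
It also fails if it takes over 70 s, if anything falls off the work surface, if the arm or the gripper's body presses on something with over 40 N, if the wrist force passes 120 N, or if a joint passes its speed limit or range.

## Working session

There is one attempt and no reset: what is moved stays moved. The work goes in short steps, Python scripts to look and compute and a shell command to move; the robot and the scene stay as the last step left them, time stands still between calls to the robot, and variables do not carry over. Pictures are saved under pics/ and viewed, about 8 in all and at most 12, crops included, and the job is handed in when it is done.

```bash
ls; mkdir -p pics; cat > h.py <<'E'
from plant import *
import numpy as np, cv2, sys
from scipy.spatial.transform import Rotation as R
def save(s,name,crop=None,sc=1):
    im=s["color"][:,:,::-1]
    if crop: u0,v0,u1,v1=crop; im=im[v0:v1,u0:u1]
    im=cv2.resize(im,None,fx=sc,fy=sc,interpolation=cv2.INTER_CUBIC)
    cv2.imwrite(f"pics/{name}.png",im)
def cam(s): return cv2.Rodrigues(np.array(s["rvec"],float))[0],np.array(s["tvec"],float).ravel()
def ray(s,u,v):
    p=cv2.undistortPoints(np.array([[[u,v]]],float),s["intrinsics"],np.array(s["distortion"],float))[0,0]
    return np.array([p[0],p[1],1.])
def at_z(s,u,v,z):
    M,t=cam(s); d=M.T@ray(s,u,v); c=-M.T@t
    return c+d*(z-c[2])/d[2]
def at_depth(s,u,v):
    M,t=cam(s); d=s["z_map"][int(round(v)),int(round(u))]
    return M.T@(ray(s,u,v)*d-t)
def cloud(s):
    M,t=cam(s); z=s["z_map"]; h,w=z.shape
    uv=np.stack(np.meshgrid(np.arange(w),np.arange(h)),-1).reshape(-1,1,2).astype(float)
    p=cv2.undistortPoints(uv,s["intrinsics"],np.array(s["distortion"],float))[:,0]
    P=np.c_[p,np.ones(len(p))]*z.reshape(-1,1)
    return ((P-t)@M).reshape(h,w,3)
def proj(s,P):
    return cv2.projectPoints(np.array(P,float).reshape(-1,3),np.array(s["rvec"],float),np.array(s["tvec"],float),s["intrinsics"],np.array(s["distortion"],float))[0][:,0]
def rows_for(P,yaw=None):
    """shift shares (tool axes) to bring TCP to P, turn shares to reach tool-down with given yaw"""
    o=get_obs(); Rm=R.from_euler('xyz',o["orientation"],degrees=True)
    sh=Rm.inv().apply(np.array(P)-o["tool_pos"])/0.2
    print("shift",sh.round(4))
    if yaw is not None:
        T=R.from_euler('xyz',[180,0,yaw],degrees=True)
        print("turn",((Rm.inv()*T).as_rotvec(degrees=True)/360).round(4))
def state():
    o=get_obs()
    for k in("clock","tool_pos","orientation","force","opening"):print(k,np.round(o[k],4))
E
python3 - <<'E'
from h import *
import pickle
for n in("scene","top"):
    s=snapshot(n); pickle.dump(s,open(n+"0.pkl","wb")); save(s,n+"0",sc=1.4)
    M,t=cam(s); print(n,-M.T@t, s["intrinsics"][0,0])
o=get_obs();print(o)
E
```

```text
pics
scene [ 0.90947455 -0.37540223  0.60738135] 526.0853260918701
top [0.38579689 0.11196824 0.75048909] 420.7151972359162
{'clock': 0.1, 'joint_pos': array([ 8.40013232e+01,  2.05868415e+01,  6.38851677e-01, -1.85354691e-02,
       -7.01360697e+01, -1.65080623e+01]), 'qvel': array([-0.06799173, -0.12972922,  0.10875038, -0.01088071,  0.03095469,
        0.08431024]), 'tau': array([-1.08197884e-03, -5.84162021e+01,  2.93748844e+01,  7.01538876e+00,
        1.01829472e-02, -4.49326046e-05]), 'tool_pos': array([0.25823047, 0.62319452, 0.23971808]), 'orientation': array([-1.79992819e+02, -8.55462982e-02, -1.12513055e+02]), 'force': array([-0.02519704,  0.32088206, -0.59314174]), 'moment': array([-0.01573964,  0.04131454,  0.04855691]), 'opening': 0.08773641005878577}
```

View pics/scene0.png

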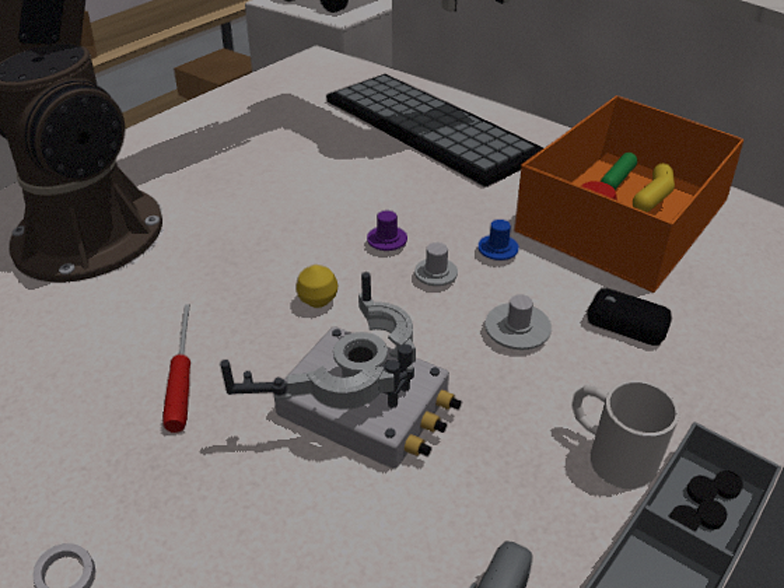

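View pics/top0.png

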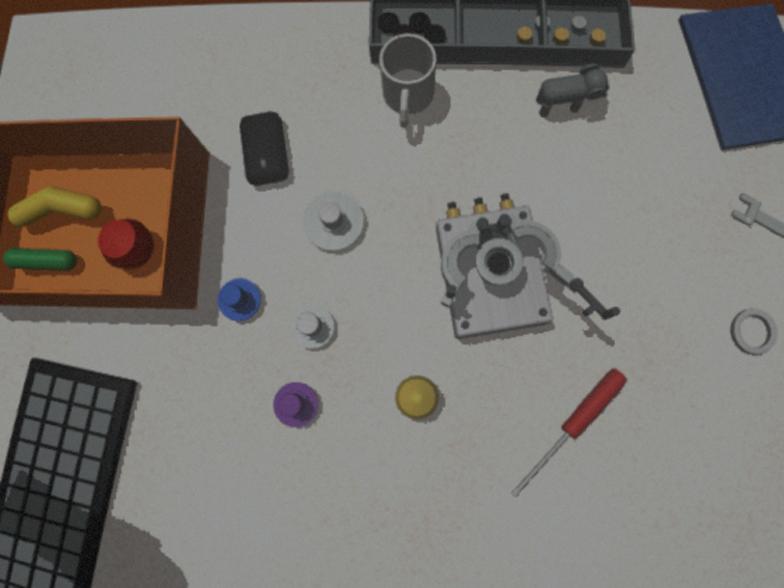

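The scene view shows the small grey cap at about (436,262), the port at (360,350), the ring post at (366,285) and the latch on the left at about (225,375). In the top view the cap is at (310,325), the port bore at (498,262), the left-half post near (450,298) and the latch end near (612,312). Next I'll measure these.

```bash
python3 - <<'E'
from h import *
import pickle
s=pickle.load(open("top0.pkl","rb"))
save(s,"top0c",(295,130,455,250),5)
C=cloud(s)
# rough
print("port",at_z(s,498/1.4,262/1.4,.085),"cap",at_z(s,308/1.4,322/1.4,.056))
for n in("scene","top"):
    s=pickle.load(open(n+"0.pkl","rb"));C=cloud(s)
    p0=at_z(pickle.load(open("top0.pkl","rb")),498/1.4,262/1.4,.085)
    m=(np.abs(C[...,2]-.085)<.004)&(np.hypot(C[...,0]-p0[0],C[...,1]-p0[1])<.034)
    P=C[m]; print(n,len(P),P.mean(0), P[:,0].min(),P[:,0].max(),P[:,1].min(),P[:,1].max(),np.median(P[:,2]))
    c0=at_z(pickle.load(open("top0.pkl","rb")),308/1.4,322/1.4,.056)
    m=(np.abs(C[...,2]-.056)<.004)&(np.hypot(C[...,0]-c0[0],C[...,1]-c0[1])<.025)
    P=C[m]; print(n,"knob",len(P),P.mean(0),np.median(P[:,2]), cv2.minEnclosingCircle(P[:,:2].astype(np.float32)))
    m=(C[...,2]>.10)&(np.hypot(C[...,0]-p0[0],C[...,1]-p0[1])<.16)&(C[...,2]<.145)
    k,l,st,ce=cv2.connectedComponentsWithStats(m.astype(np.uint8))
    for i in range(1,k):
        if st[i,4]>5: Q=C[l==i]; print("high blob",st[i,4],ce[i].round(1),Q.mean(0).round(4),Q[:,2].max().round(4))
E
```

```text
port [0.53798957 0.01780139 0.085     ] cap [0.46791311 0.2403496  0.056     ]
scene 582 [0.54014857 0.01291162 0.0847362 ] 0.5121151030868567 0.5684476198908771 -0.014428890281548873 0.04197569492651237 0.08490753694284825
scene knob 5 [0.47203094 0.24290481 0.05258755] 0.052496716467241265 ((0.4706198573112488, 0.24357053637504578), 0.008491183631122112)
high blob 116 [261.  202.4] [0.5002 0.0695 0.116 ] 0.1285
high blob 100 [161.1 264.1] [ 0.4809 -0.1088  0.1135] 0.1222
top 555 [0.53994362 0.01646261 0.08376866] 0.5125890748990761 0.5676194996936337 -0.010764374632182992 0.044733463595105744 0.08372679960890284
top knob 1 [0.46996641 0.24623949 0.05212927] 0.05212926543801073 ((0.46996641159057617, 0.24623949825763702), 9.999999747378752e-05)
high blob 51 [321.8 207.2] [0.4978 0.0747 0.1212] 0.1283
high blob 60 [437.6 222.3] [ 0.4781 -0.1031  0.1153] 0.1214
```

View pics/top0c.png

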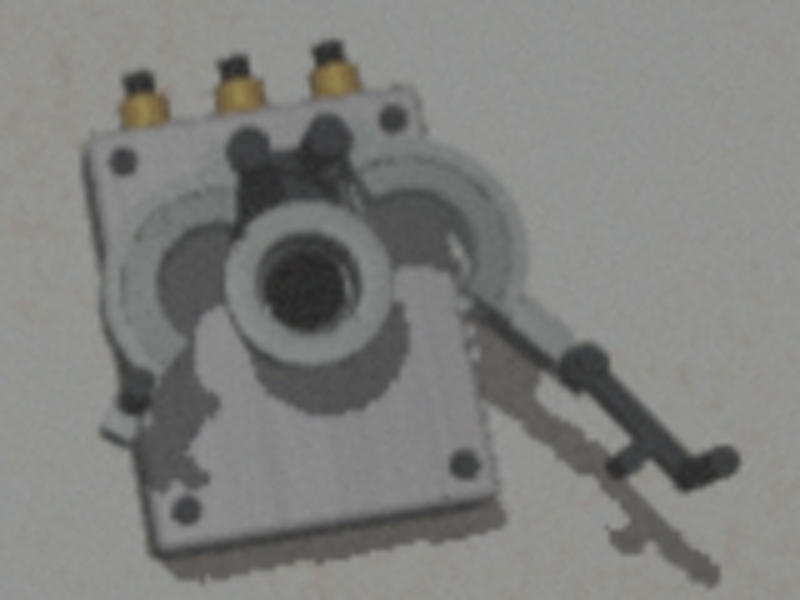

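```bash
python3 - <<'E'
from h import *
import pickle
a=pickle.load(open("top0.pkl","rb"));b=pickle.load(open("scene0.pkl","rb"))
save(a,"a",(195,205,255,265),6);save(b,"b",(280,160,340,220),6)
cv2.imwrite("pics/caps.png",np.hstack([cv2.imread("pics/a.png"),cv2.imread("pics/b.png")]))
# yaw from block bottom edge and hinge pins
f=lambda x,y,z:at_z(a,295+x/5,130+y/5,z)
for p,q,z in(((160,550),(495,495),.04),((250,148),(327,135),.10)):
    d=f(*p,z)-f(*q,z); print(np.degrees(np.arctan2(d[1],d[0]))-90, np.linalg.norm(d))
print("port top",f(308,283,.085))
E
```

```text
10.196285751068288 0.11569154923462052
10.8255912322781 0.025198060621960394
port top [0.53891284 0.01635721 0.085     ]
```

View pics/caps.png

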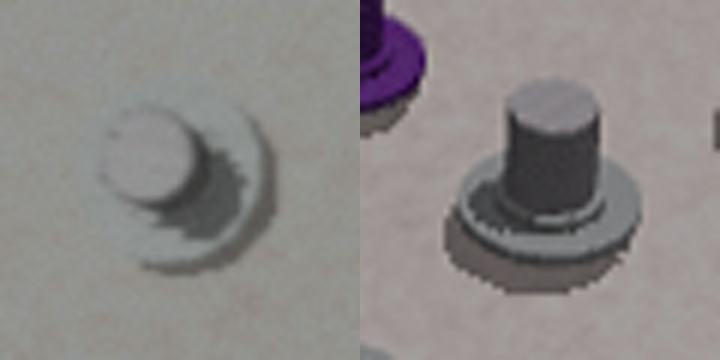

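The crop shows the knob's top face at (147,155) in the top half and (193,106) in the scene half, both in 6x pixels.

```bash
python3 - <<'E'
from h import *
import pickle
a=pickle.load(open("top0.pkl","rb"));b=pickle.load(open("scene0.pkl","rb"))
A=at_z(a,195+147/6,205+155/6,.056);B=at_z(b,280+193/6,160+106/6,.056);c=(A+B)/2
print(A,B,c)
rows_for([c[0],c[1],.12],-80)
o=get_obs()
E
```

```text
[0.46649556 0.24112879 0.056     ] [0.47465263 0.23262872 0.056     ] [0.4705741  0.23687876 0.056     ]
shift [ 1.377  -1.7203  0.6009]
turn [ 0.     -0.0002 -0.0903]
```

```bash
python3 - <<'E'
from h import *
import pickle
a=pickle.load(open("top0.pkl","rb"));b=pickle.load(open("scene0.pkl","rb"))
print(at_depth(a,219.5,230.8),at_depth(b,312.2,177.7))
for s in(a,b):
    C=cloud(s); m=(C[...,2]>.018)&(C[...,2]<.07)&(np.hypot(C[...,0]-.468,C[...,1]-.24)<.035)
    P=C[m];print(len(P),P.min(0),P.max(0))
    m=(C[...,2]>.007)&(C[...,2]<.017)&(np.hypot(C[...,0]-.468,C[...,1]-.24)<.045)
    P=C[m];print("fl",len(P),P.min(0),P.max(0),(P.min(0)+P.max(0))/2)
    m=(C[...,2]<.01)&(np.hypot(C[...,0]-.48,C[...,1]-.17)<.03);print("bench",np.median(C[m],0))
    K=np.array([[.4665,.2411,.056]]);print(proj(s,K))
E
```

```text
[0.4676575  0.2429002  0.04648931] [0.47061124 0.23838568 0.05074108]
265 [0.45290055 0.22771814 0.01801819] [0.49034108 0.25567726 0.05212927]
fl 480 [0.44089528 0.21625531 0.00865005] [0.49667794 0.27010909 0.01690372] [0.46878661 0.2431822  0.01277689]
bench [ 0.47983327  0.1699084  -0.00103666]
[[219.51716629 230.83102253]]
341 [0.45324789 0.22260655 0.01801681] [0.48479893 0.25609275 0.05345814]
fl 299 [0.43976411 0.21089183 0.00912942] [0.49651576 0.26727273 0.01698989] [0.46813994 0.23908228 0.01305965]
bench [4.84517965e-01 1.76991088e-01 2.97511560e-04]
[[311.35927083 173.75012074]]
```

```bash
python3 -m handwheel '[[[0.7,-0.86,0.2],[0,0,-0.09]],[[0.7,-0.86,0.2],[0,0,-0.09]],[[0.7,-0.86,0.2],[0,0,-0.09]],[[0.7,-0.86,0.2],[0,0,-0.09]],[[0.7,-0.86,0.2],[0,0,-0.09]]]' -0.35
python3 - <<'E'
from h import *
rows_for([.4685,.241,.11],-80);state()
E
```

```text
clock: 0.52
tool_pos: [0.356, 0.4412, 0.2029]
orientation: [180.0, -0.0, -79.7]
force: [1.0, -0.3, 0.3]
opening: 0.0616
shift [ 1.0854 -0.3739  0.465 ]
turn [ 0.0001 -0.0001  0.0009]
clock 0.5167
tool_pos [0.356  0.4412 0.2029]
orientation [ 1.799812e+02 -2.310000e-02 -7.967360e+01]
force [ 0.9854 -0.3027  0.2984]
opening 0.0616
```

```bash
python3 -m handwheel '[[[1,-0.37,0.35],[0,0,0]],[[1,-0.37,0.35],[0,0,0]],[[1,-0.37,0.35],[0,0,0]],[[1,-0.37,0.35],[0,0,0]],[[1,-0.37,0.35],[0,0,0]]]'
python3 - <<'E'
from h import *
rows_for([.4685,.241,.085],-80);state()
E
```

```text
clock: 0.93
tool_pos: [0.4557, 0.2702, 0.1381]
orientation: [-180.0, 0.0, -80.1]
force: [1.0, 1.2, 0.0]
opening: 0.0589
shift [ 0.1548 -0.0379  0.2654]
turn [-0.      0.     -0.0002]
clock 0.9333
tool_pos [0.4557 0.2702 0.1381]
orientation [-1.799956e+02  7.400000e-03 -8.008490e+01]
force [0.9707 1.2327 0.0107]
opening 0.0589
```

```bash
python3 -m handwheel '[[[0.155,-0.04,0.25],[0,0,0]],[[0.155,-0.04,0.25],[0,0,0]],[[0.155,-0.04,0.25],[0,0,0]],[[0.155,-0.04,0.25],[0,0,0]]]'
python3 - <<'E'
from h import *
s=snapshot("top");save(s,"t1",(180,180,280,280),4)
q=snapshot("scene");save(q,"t2",(260,110,360,210),4)
cv2.imwrite("pics/t12.png",np.hstack([cv2.imread("pics/t1.png"),cv2.imread("pics/t2.png")]))
rows_for([.4685,.241,.037],-80);state()
E
```

```text
clock: 1.27
tool_pos: [0.4684, 0.242, 0.0879]
orientation: [179.9, -0.1, -80.2]
force: [0.0, 0.3, 0.5]
opening: 0.0593
shift [0.0144 0.0055 0.2628]
turn [-0.0002  0.0001 -0.0002]
clock 1.3667
tool_pos [0.469  0.244  0.0896]
orientation [-1.799254e+02  3.340000e-02 -8.006240e+01]
force [-0.2702 -0.4965  1.1566]
opening 0.0591
```

View pics/t12.png

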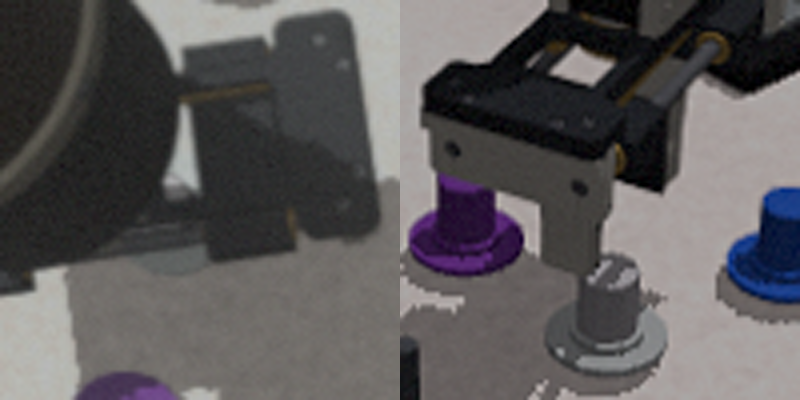

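The crop shows the near finger at about (575,240) beside and above the knob, whose top is at (612,272). The jaw straddles the knob with room to spare, so I'll descend and close.

```bash
python3 -m handwheel '[[[0.005,0.0,0.13],[0,0,0]],[[0.01,0.0,0.25],[0,0,0]],[[0.01,0.0,0.25],[0,0,0]],[[0.01,0.0,0.25],[0,0,0]]]'
python3 - <<'E'
from h import *
state();rows_for([.4685,.241,.037],-80)
E
```

```text
clock: 1.7
tool_pos: [0.4686, 0.2417, 0.039]
orientation: [180.0, -0.0, -80.0]
force: [0.4, 0.5, 1.0]
opening: 0.0591
clock 1.7
tool_pos [0.4686 0.2417 0.039 ]
orientation [ 1.799641e+02 -4.360000e-02 -8.001840e+01]
force [0.3577 0.4787 0.9859]
opening 0.0591
shift [0.0032 0.0009 0.0101]
turn [ 0.0001 -0.0001 -0.0001]
```

```bash
python3 -m handwheel '[[[0,0,0.01],[0,0,0]],[[0,0,0.01],[0,0,0]],[[0,0,0.01],[0,0,0]],[[0,0,0.01],[0,0,0]],[[0,0,0.01],[0,0,0]]]' 1
python3 -m handwheel '[[[0,0,0],[0,0,0]],[[0,0,0],[0,0,0]],[[0,0,-0.1],[0,0,0]],[[0,0,-0.3],[0,0,0]],[[0,0,-0.5],[0,0,0]]]' 1
python3 - <<'E'
from h import *
state();rows_for([.540,.0154,.150],-80)
E
```

```text
clock: 2.12
tool_pos: [0.4691, 0.2412, 0.0373]
orientation: [-179.9, 0.0, -80.1]
force: [-0.3, -0.2, -0.4]
opening: 0.0315
clock: 2.53
tool_pos: [0.4676, 0.2396, 0.1362]
orientation: [179.8, -0.2, -80.1]
force: [1.6, 1.2, -1.9]
opening: 0.0272
clock 2.5333
tool_pos [0.4676 0.2396 0.1362]
orientation [ 1.797588e+02 -1.672000e-01 -8.012760e+01]
force [ 1.5625  1.2132 -1.8868]
opening 0.0272
shift [ 1.1667 -0.1642 -0.0664]
turn [ 0.0007 -0.0005 -0.0004]
```

```bash
python3 -m handwheel '[[[0.1,-0.08,-0.23],[0,0,0]],[[1,-0.14,-0.23],[0,0,0]],[[1,-0.14,-0.23],[0,0,0]],[[1,-0.14,-0.23],[0,0,0]],[[1,-0.14,-0.23],[0,0,0]]]'
python3 -m handwheel '[[[0.37,-0.04,-0.02],[0,0,0]],[[0.37,-0.04,-0.02],[0,0,0]],[[0.37,-0.04,-0.02],[0,0,0]],[[0.37,-0.04,-0.02],[0,0,0]]]'
python3 - <<'E'
from h import *
state();rows_for([.540,.0154,.150],-80)
E
```

```text
clock: 2.95
tool_pos: [0.5258, 0.0647, 0.1818]
orientation: [180.0, 0.0, -80.1]
force: [1.6, -0.1, -1.8]
opening: 0.0276
clock: 3.28
tool_pos: [0.5464, -0.0071, 0.1851]
orientation: [179.9, 0.0, -80.3]
force: [0.5, 0.9, -1.8]
opening: 0.0275
clock 3.2833
tool_pos [ 0.5464 -0.0071  0.1851]
orientation [ 1.799256e+02  2.500000e-03 -8.033210e+01]
force [ 0.4592  0.8526 -1.8479]
opening 0.0275
shift [-0.1162  0.0127  0.1754]
turn [ 0.0002  0.     -0.0009]
```

```bash
python3 -m handwheel '[[[-0.116,0.013,0],[0,0,0]],[[-0.116,0.013,0.13],[0,0,0]],[[-0.116,0.013,0.13],[0,0,0]],[[-0.116,0.013,0.13],[0,0,0]]]'
python3 - <<'E'
from h import *
import pickle
a=pickle.load(open("top0.pkl","rb"));b=pickle.load(open("scene0.pkl","rb"))
q=snapshot("scene");pickle.dump(q,open("scene1.pkl","wb"));state()
s=snapshot("top");pickle.dump(s,open("top1.pkl","wb"))
save(s,"t1",(310,140,410,240),4);save(q,"t2",(205,180,305,280),4)
cv2.imwrite("pics/t13.png",np.hstack([cv2.imread("pics/t1.png"),cv2.imread("pics/t2.png")]))
rows_for([.540,.0154,.150],-80)
E
```

```text
clock: 3.62
tool_pos: [0.5388, 0.0178, 0.1586]
orientation: [179.8, -0.0, -80.0]
force: [0.1, 0.1, -1.4]
opening: 0.0272
clock 3.6667
tool_pos [0.5398 0.0178 0.1596]
orientation [ 1.799105e+02 -3.200000e-02 -8.003000e+01]
force [-0.511   0.6908 -1.4696]
opening 0.0276
shift [0.0112 0.004  0.0512]
turn [ 0.     -0.0001 -0.0001]
```

View pics/t13.png

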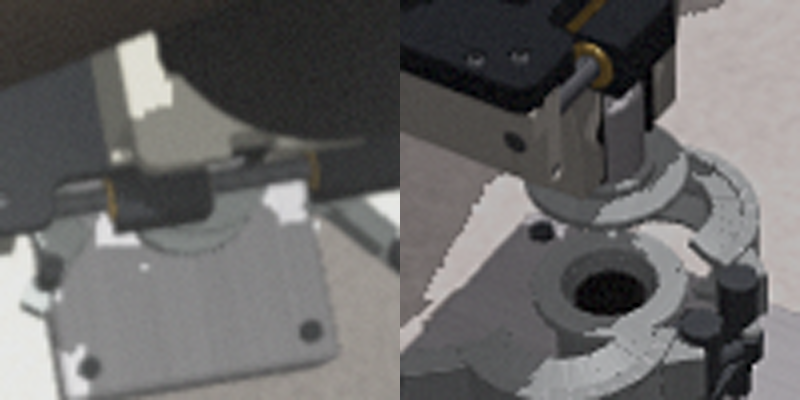

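```bash
python3 - <<'E'
from h import *
import pickle
q=pickle.load(open("scene1.pkl","rb"))
th=np.linspace(0,2*np.pi,200)
def circ(x,y,z,r=.028):
    p=proj(q,np.c_[x+r*np.cos(th),y+r*np.sin(th),z+0*th]); p=(p-[205,180])*4+[400,0]
    return p
im=cv2.imread("pics/t2.png")
for (x,y,z,r,c) in((.540,.0138,.085,.028,(0,255,0)),(.540,.0138,.085,.017,(0,255,0)),(.540,.0154,.1363,.028,(0,0,255)),(.540,.0154,.1323,.028,(255,0,0))):
    p=circ(x,y,z,r);print(z,r,p.min(0).round(1),p.max(0).round(1),p.mean(0).round(1))
    cv2.polylines(im,[np.round(p-[400,0]).astype(int)],True,c,1)
p=circ(.545,.0138,.085).mean(0)-circ(.540,.0138,.085).mean(0);print("d5mm x",p)
p=circ(.54,.0188,.085).mean(0)-circ(.540,.0138,.085).mean(0);print("d5mm y",p)
cv2.imwrite("pics/ov.png",cv2.resize(im,None,fx=1.5,fy=1.5,interpolation=cv2.INTER_CUBIC))
E
```

```text
0.085 0.028 [528.6 225. ] [686.3 335.3] [607.7 279.6]
0.085 0.017 [559.6 245.7] [655.3 312.7] [607.6 279. ]
0.1363 0.028 [522.9 115. ] [687.8 223.9] [605.7 168.8]
0.1323 0.028 [523.6 123.7] [687.9 232.8] [606.1 177.6]
d5mm x [10.56930557  6.28525468]
d5mm y [ 9.30426743 -7.57757409]
```

View pics/ov.png

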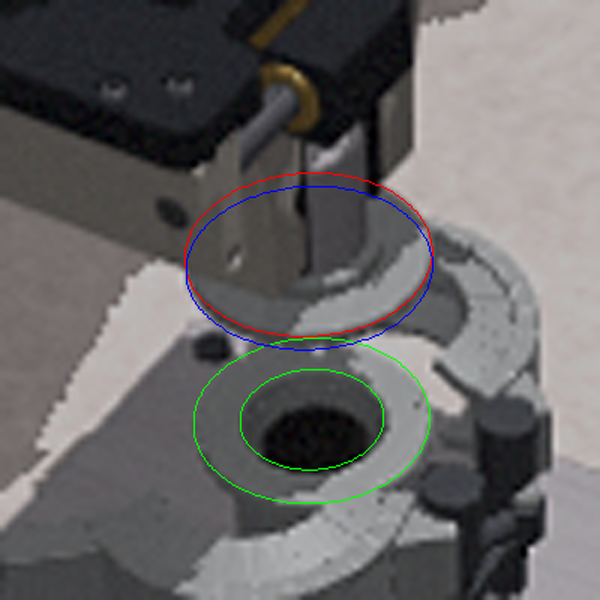

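The overlay shows the cap flange matching its predicted ellipse (centre about (310,265)). The port ellipse looks about 3 px right of prediction, with the bore rim at 242–388, so alignment is within about 1 mm. I'll average the pose readings to remove noise before lowering softly.

```bash
cat >> h.py <<'E'
def avg(n=8):
    L=[]
    for _ in range(n):
        snapshot("top"); o=get_obs(); L.append(np.r_[o["tool_pos"],o["force"],o["orientation"][2]])
    L=np.array(L); print("avg",L.mean(0).round(4),"sd",L.std(0)[:6].round(4)); return L.mean(0)
E
python3 - <<'E'
from h import *
avg(8)
E
```

```text
avg [ 5.40500e-01  1.74000e-02  1.60300e-01  2.66000e-02  7.70000e-03
 -1.68790e+00 -8.01003e+01] sd [1.000e-04 1.000e-04 2.000e-04 5.128e-01 7.237e-01 5.393e-01]
```

```bash
python3 -m handwheel '[[[0.0045,0.0043,0.08],[0,0,0]],[[0.0045,0.0043,0.165],[0,0,0]],[[0.0045,0.0043,0.165],[0,0,0]],[[0.0045,0.0043,0.165],[0,0,0]],[[0.0045,0.0043,0.165],[0,0,0]]]'
python3 - <<'E'
from h import *
avg(4)
E
python3 -m handwheel '[[[0,0,0.01],[0,0,0]],[[0,0,0.02],[0,0,0]],[[0,0,0.03],[0,0,0]],[[0,0,0.04],[0,0,0]],[[0,0,0.04],[0,0,0]]]'
python3 - <<'E'
from h import *
avg(3)
E
```

```text
clock: 4.53
tool_pos: [0.54, 0.0164, 0.1274]
orientation: [-180.0, -0.0, -80.1]
force: [0.5, 0.6, -2.4]
opening: 0.0274
avg [ 5.40200e-01  1.65000e-02  1.27600e-01 -1.45500e-01  4.68500e-01
 -1.34710e+00 -8.00955e+01] sd [1.000e-04 0.000e+00 1.000e-04 3.429e-01 2.810e-01 2.597e-01]
clock: 5.15
tool_pos: [0.5394, 0.0163, 0.1183]
orientation: [180.0, -0.0, -80.1]
force: [0.2, 0.0, -2.0]
opening: 0.0272
avg [ 5.39500e-01  1.63000e-02  1.18500e-01  1.65100e-01 -1.01700e-01
 -1.54810e+00 -8.01042e+01] sd [0.000e+00 0.000e+00 1.000e-04 3.818e-01 3.652e-01 1.721e-01]
```

```bash
python3 -m handwheel '[[[0,0,0.008],[0,0,0]],[[0,0,0.015],[0,0,0]],[[0,0,0.02],[0,0,0]],[[0,0,0.02],[0,0,0]]]'
python3 - <<'E'
from h import *
avg(3)
E
python3 -m handwheel '[[[0,0,0],[0,0,0]],[[0,0,0],[0,0,0]],[[0,0,0],[0,0,0]],[[0,0,0],[0,0,0]],[[0,0,0],[0,0,0]]]' 0
python3 - <<'E'
from h import *
avg(3)
E
```

```text
clock: 5.63
tool_pos: [0.5398, 0.0161, 0.1146]
orientation: [-180.0, -0.0, -80.1]
force: [1.9, -2.7, -1.3]
opening: 0.0276
avg [ 5.39700e-01  1.62000e-02  1.14700e-01  2.18380e+00 -3.32940e+00
 -1.59740e+00 -8.01062e+01] sd [0.     0.     0.     0.0744 0.322  0.392 ]
clock: 6.2
tool_pos: [0.5395, 0.0165, 0.1147]
orientation: [-180.0, 0.0, -80.1]
force: [0.7, 0.1, 0.2]
opening: 0.0434
avg [ 5.39500e-01  1.64000e-02  1.14700e-01  3.39900e-01  3.54700e-01
 -3.16000e-01 -8.01025e+01] sd [0.     0.     0.     0.2094 0.5107 0.5214]
```

```bash
python3 -m handwheel '[[[0,0,-0.1],[0,0,0]],[[0,0,-0.35],[0,0,0]],[[0,0,-0.35],[0,0,0]],[[0,0,-0.35],[0,0,0]]]'
python3 - <<'E'
from h import *
state();rows_for([.4905,.118,.185],-80)
E
```

```text
clock: 6.68
tool_pos: [0.5417, 0.0169, 0.1885]
orientation: [-179.6, 0.0, -80.1]
force: [0.2, 0.2, -0.2]
opening: 0.0435
clock 6.6833
tool_pos [0.5417 0.0169 0.1885]
orientation [-1.796103e+02  3.350000e-02 -8.007070e+01]
force [ 0.1616  0.158  -0.2264]
opening 0.0435
shift [-0.5421  0.1651  0.0167]
turn [-0.0011  0.0001 -0.0002]
```

```bash
python3 -m handwheel '[[[-0.54,0.165,0.0],[0,0,0]],[[-0.54,0.165,0.0],[0,0,0]],[[-0.54,0.165,0],[0,0,0]],[[-0.54,0.165,0],[0,0,0]],[[-0.54,0.165,0.3],[0,0,0]]]' 1
python3 -m handwheel '[[[0,0,0],[0,0,0]],[[0,0,0],[0,0,0]]]'
python3 - <<'E'
from h import *
import pickle
q=snapshot("scene");pickle.dump(q,open("scene2.pkl","wb"));s=snapshot("top")
save(s,"t1",(290,130,390,230),4);save(q,"t2",(205,150,305,250),4)
cv2.imwrite("pics/t14.png",np.hstack([cv2.imread("pics/t1.png"),cv2.imread("pics/t2.png")]))
avg(2)
rows_for([.4905,.118,.124],-80)
E
```

```text
clock: 7.1
tool_pos: [0.4925, 0.1209, 0.1492]
orientation: [-179.3, 0.2, -79.8]
force: [2.6, 1.0, 0.1]
opening: 0.0158
clock: 7.27
tool_pos: [0.4872, 0.1163, 0.1417]
orientation: [179.8, -0.1, -80.1]
force: [0.1, -0.2, 1.0]
opening: 0.0032
avg [  0.4894   0.1172   0.1443   0.3852   0.7562   0.3004 -80.1169] sd [0.     0.     0.     0.1252 0.0014 0.868 ]
shift [-0.0031 -0.0057  0.1019]
turn [-0.0003  0.0001 -0.0003]
```

View pics/t14.png

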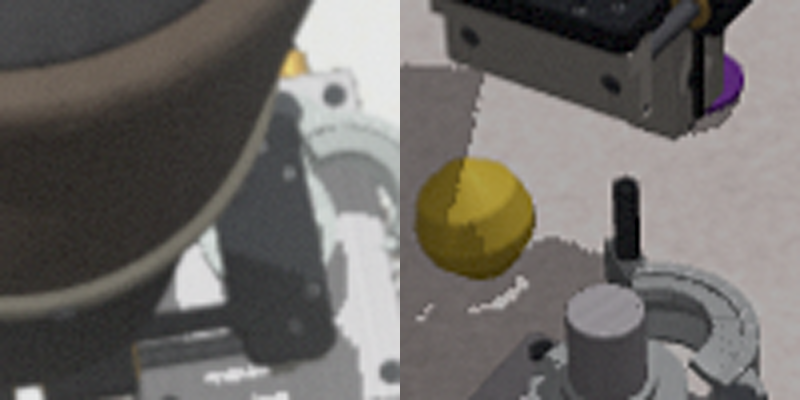

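The crop shows the cap seated with its knob at (605,310), the ring post at (625,215), and the fingers above at about (680,130). I'll use the depth map to check the finger shape.

```bash
python3 - <<'E'
from h import *
import pickle
q=pickle.load(open("scene2.pkl","rb"));C=cloud(q)
T=R.from_euler('xyz',[180,0,-80.1],degrees=True)
P=T.inv().apply((C-np.array([.4888,.117,.1432])).reshape(-1,3))
m=(np.abs(P[:,0])<.12)&(np.abs(P[:,1])<.06)&(P[:,2]<.03)&(P[:,2]>-.08)&(q["z_map"].ravel()>0)
P=P[m]
for zl in np.arange(-.07,.03,.01):
    Q=P[(P[:,2]>zl)&(P[:,2]<=zl+.01)]
    if len(Q):print(zl.round(3),len(Q),"x",Q[:,0].min().round(3),Q[:,0].max().round(3),"y",Q[:,1].min().round(3),Q[:,1].max().round(3))
E
```

```text
-0.07 753 x -0.086 0.093 y -0.038 0.041
-0.06 437 x -0.085 0.092 y -0.038 0.042
-0.05 6 x -0.083 -0.08 y -0.033 -0.005
-0.04 16 x 0.009 0.024 y -0.009 -0.007
-0.03 58 x -0.005 0.025 y -0.009 -0.0
-0.02 88 x -0.017 0.022 y -0.01 0.001
-0.01 105 x -0.017 0.022 y -0.009 0.003
0.0 95 x -0.015 0.02 y -0.01 0.006
0.01 274 x -0.016 0.12 y -0.046 0.008
0.02 93 x 0.044 0.12 y -0.047 0.002
```

```bash
python3 -m handwheel '[[[0,-0.005,0.13],[0,0,0]],[[0,-0.005,0.13],[0,0,0]],[[0.02,-0.005,0.13],[0,0,0]],[[0.05,-0.005,0.13],[0,0,0]],[[0.07,-0.005,0.13],[0,0,0]]]'
python3 -m handwheel '[[[0.01,0,0],[0,0,0]],[[0.02,0,0],[0,0,0]],[[0.03,0,0],[0,0,0]],[[0.04,0.003,0],[0,0,0]],[[0.05,0.006,0],[0,0,0]]]'
python3 - <<'E'
from h import *
avg(2)
E
```

```text
clock: 7.88
tool_pos: [0.4925, 0.103, 0.1182]
orientation: [-179.9, 0.0, -80.1]
force: [0.3, 0.7, -0.3]
opening: -0.0001
clock: 8.3
tool_pos: [0.4924, 0.0932, 0.1171]
orientation: [-180.0, 0.0, -80.1]
force: [-0.1, 2.0, -0.6]
opening: 0.0002
avg [  0.4926   0.0934   0.1171  -0.1069   1.3334   0.6599 -80.1061] sd [0.000e+00 1.000e-04 0.000e+00 5.712e-01 9.005e-01 2.321e-01]
```

```bash
python3 -m handwheel '[[[0.012,0.004,0],[0,0,0]],[[0.024,0.009,0],[0,0,0]],[[0.036,0.013,0],[0,0,0]],[[0.048,0.017,0],[0,0,0]],[[0.06,0.022,0],[0,0,0]]]'
python3 -m handwheel '[[[0.012,0.004,0],[0,0,0]],[[0.024,0.009,0],[0,0,0]],[[0.036,0.013,0],[0,0,0]],[[0.048,0.017,0],[0,0,0]],[[0.06,0.022,0],[0,0,0]]]'
python3 - <<'E'
from h import *
avg(2);rows_for([.4885,.0415,.117])
E
```

```text
clock: 8.82
tool_pos: [0.4887, 0.0821, 0.1168]
orientation: [179.9, 0.1, -80.1]
force: [-10.9, 11.9, 6.6]
opening: 0.0006
clock: 9.23
tool_pos: [0.4859, 0.069, 0.1166]
orientation: [179.8, 0.1, -80.1]
force: [-9.9, 9.9, 5.8]
opening: 0.0003
avg [ 4.85900e-01  6.87000e-02  1.16700e-01 -8.66140e+00  8.62410e+00
  4.94990e+00 -8.01352e+01] sd [1.0000e-04 0.0000e+00 0.0000e+00 1.2859e+00 2.0350e-01 4.3460e-01]
shift [ 0.1365  0.0112 -0.0019]
```

```bash
python3 -m handwheel '[[[0.012,0.002,0],[0,0,0]],[[0.024,0.004,0],[0,0,0]],[[0.036,0.006,0],[0,0,0]],[[0.048,0.007,0],[0,0,0]],[[0.06,0.008,0],[0,0,0]]]'
python3 -m handwheel '[[[0.008,0.001,0],[0,0,0]],[[0.016,0.002,0],[0,0,0]],[[0.024,0.003,0],[0,0,0]],[[0.03,0.003,0],[0,0,0]],[[0.036,0.003,0],[0,0,0]]]'
python3 - <<'E'
from h import *
avg(2);rows_for([.4885,.0415,.117])
E
```

```text
clock: 9.75
tool_pos: [0.4864, 0.0566, 0.1165]
orientation: [179.8, 0.1, -80.1]
force: [-8.9, 7.3, 3.0]
opening: 0.0005
clock: 10.17
tool_pos: [0.4871, 0.0494, 0.1164]
orientation: [179.8, 0.1, -80.1]
force: [-8.9, 7.6, 3.9]
opening: 0.0003
avg [ 4.87100e-01  4.92000e-02  1.16500e-01 -8.01380e+00  6.46610e+00
  3.45370e+00 -8.01422e+01] sd [0.     0.     0.     0.0412 0.2583 0.3381]
shift [ 0.0394 -0.0002 -0.0027]
```

```bash
python3 -m handwheel '[[[0.005,0,0],[0,0,0]],[[0.01,0,0],[0,0,0]],[[0.015,0,0],[0,0,0]],[[0.02,0,0],[0,0,0]]]'
python3 -m handwheel '[[[0.005,0,0],[0,0,0]],[[0.01,0,0],[0,0,0]],[[0.01,0,0],[0,0,0]]]'
python3 - <<'E'
from h import *
avg(2);rows_for([.4885,.0415,.117])
E
```

```text
clock: 10.6
tool_pos: [0.4876, 0.0455, 0.1164]
orientation: [179.8, 0.1, -80.1]
force: [-9.0, 8.1, 4.9]
opening: 0.0003
clock: 10.85
tool_pos: [0.4879, 0.0435, 0.1164]
orientation: [179.8, 0.1, -80.1]
force: [-7.5, 8.6, 4.2]
opening: 0.0005
avg [ 4.87900e-01  4.35000e-02  1.16400e-01 -8.56590e+00  8.31320e+00
  4.10460e+00 -8.01443e+01] sd [0.     0.     0.     0.3612 0.3207 0.3992]
shift [ 0.0105 -0.0011 -0.0029]
```

```bash
for i in 1 2 3; do :; done; python3 -m handwheel '[[[0.003,0,0],[0,0,0]],[[0.005,0,0],[0,0,0]],[[0.005,0,0],[0,0,0]]]'
python3 -m handwheel '[[[0.003,0,0],[0,0,0]],[[0.005,0,0],[0,0,0]],[[0.005,0,0],[0,0,0]]]'
python3 -m handwheel '[[[0.003,0,0],[0,0,0]],[[0.005,0,0],[0,0,0]],[[0.005,0,0],[0,0,0]]]'
python3 - <<'E'
from h import *
avg(2)
E
```

```text
clock: 11.2
tool_pos: [0.488, 0.0426, 0.1164]
orientation: [179.8, 0.1, -80.1]
force: [-9.6, 8.7, 4.2]
opening: 0.0006
clock: 11.45
tool_pos: [0.4882, 0.0417, 0.1164]
orientation: [179.8, 0.1, -80.1]
force: [-9.0, 9.2, 4.1]
opening: 0.0005
clock: 11.7
tool_pos: [0.4882, 0.0407, 0.1164]
orientation: [179.8, 0.1, -80.1]
force: [-9.6, 9.6, 5.2]
opening: -0.0001
avg [ 4.88200e-01  4.07000e-02  1.16400e-01 -9.89220e+00  8.86380e+00
  4.80320e+00 -8.01474e+01] sd [0.     0.     0.     0.0898 0.6081 0.5114]
```

```bash
python3 -m handwheel '[[[0.003,0,0],[0,0,0]],[[0.005,0,0],[0,0,0]],[[0.005,0,0],[0,0,0]]]'
python3 -m handwheel '[[[0.003,0,0],[0,0,0]],[[0.005,0,0],[0,0,0]],[[0.005,0,0],[0,0,0]]]'
python3 - <<'E'
from h import *
avg(2)
E
```

```text
clock: 12.05
tool_pos: [0.4884, 0.0398, 0.1164]
orientation: [179.8, 0.1, -80.1]
force: [-9.9, 9.2, 5.4]
opening: 0.0003
clock: 12.3
tool_pos: [0.4885, 0.0388, 0.1164]
orientation: [179.8, 0.1, -80.1]
force: [-9.4, 9.7, 4.9]
opening: 0.0005
avg [ 4.88500e-01  3.88000e-02  1.16400e-01 -1.03045e+01  9.82450e+00
  4.56840e+00 -8.01466e+01] sd [0.     0.     0.     0.0065 0.0807 0.3463]
```

```bash
python3 -m handwheel '[[[0.003,0,0],[0,0,0]],[[0.005,0,0],[0,0,0]],[[0.005,0,0],[0,0,0]]]'
python3 -m handwheel '[[[0.003,0,0],[0,0,0]],[[0.005,0,0],[0,0,0]],[[0.005,0,0],[0,0,0]]]'
python3 - <<'E'
from h import *
avg(2)
s=snapshot("scene");save(s,"r1",(190,150,310,270),5)
E
```

```text
clock: 12.65
tool_pos: [0.4887, 0.0378, 0.1164]
orientation: [179.8, 0.1, -80.2]
force: [-11.6, 10.2, 5.7]
opening: 0.0007
clock: 12.9
tool_pos: [0.4888, 0.0368, 0.1164]
orientation: [179.8, 0.1, -80.2]
force: [-10.9, 10.4, 6.5]
opening: 0.0005
avg [ 4.88800e-01  3.68000e-02  1.16400e-01 -1.06678e+01  9.68330e+00
  5.84100e+00 -8.01502e+01] sd [0.     0.     0.     0.4219 0.3472 0.2502]
```

View pics/r1.png

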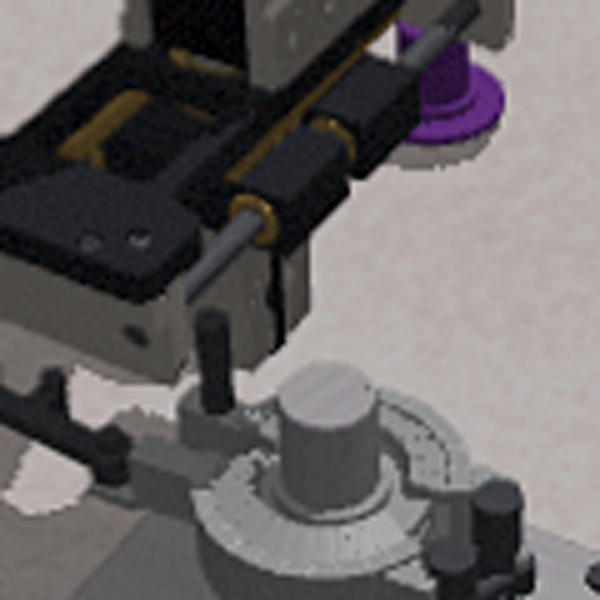

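The crop shows the ring almost closed round the cap, with the left lug and post at (213,360), the right lug at (180,470) and the cap upright at (330,440). The force hasn't jumped yet, so I'll keep nudging.

```bash
python3 -m handwheel '[[[0.003,0,0],[0,0,0]],[[0.005,0,0],[0,0,0]],[[0.005,0,0],[0,0,0]]]'
python3 -m handwheel '[[[0.003,0,0],[0,0,0]],[[0.005,0,0],[0,0,0]],[[0.005,0,0],[0,0,0]]]'
python3 - <<'E'
from h import *
avg(2)
E
```

```text
clock: 13.3
tool_pos: [0.4891, 0.0359, 0.1164]
orientation: [179.8, 0.1, -80.1]
force: [-10.1, 9.4, 4.9]
opening: 0.0003
clock: 13.55
tool_pos: [0.4892, 0.0354, 0.1164]
orientation: [179.8, 0.1, -80.2]
force: [-12.0, 13.9, 6.3]
opening: 0.0003
avg [ 4.89200e-01  3.54000e-02  1.16400e-01 -1.15503e+01  1.31798e+01
  5.99100e+00 -8.01563e+01] sd [0.     0.     0.     0.0766 0.252  0.0583]
```

```bash
python3 -m handwheel '[[[0.002,0,0],[0,0,0]],[[0.004,0,0],[0,0,0]],[[0.004,0,0],[0,0,0]]]'
python3 - <<'E'
from h import *
avg(2)
E
```

```text
clock: 13.9
tool_pos: [0.4892, 0.0353, 0.1164]
orientation: [179.8, 0.2, -80.2]
force: [-13.4, 17.2, 6.9]
opening: 0.0003
avg [ 4.89200e-01  3.52000e-02  1.16400e-01 -1.38871e+01  1.76242e+01
  6.99700e+00 -8.01607e+01] sd [0.     0.     0.     0.8573 0.3085 0.0881]
```

The force rose 4.4 N for 0.2 mm of travel, so this is the hard stop. I'll back off and look for the latch.

```bash
python3 -m handwheel '[[[-0.03,0,0],[0,0,0]],[[-0.1,0,0],[0,0,0]],[[-0.15,0,-0.2],[0,0,0]],[[-0.3,0,-0.4],[0,0,0]],[[-0.5,0,-0.4],[0,0,0]]]'
python3 -m handwheel '[[[-0.5,0,0],[0,0,0]],[[-0.5,0,0],[0,0,0]],[[-0.5,0,0],[0,0,0]]]'
python3 - <<'E'
from h import *
import pickle
a=snapshot("top");b=snapshot("scene");pickle.dump((a,b),open("p3.pkl","wb"))
save(a,"t1",(310,150,430,250),4);save(b,"t2",(130,180,290,300),4)
i=cv2.imread("pics/t1.png");j=cv2.imread("pics/t2.png")[:400,:320+0]
p0=(.540,.0158)
for s,n in((a,"top"),(b,"scene")):
    C=cloud(s)
    m=(C[...,2]>.10)&(np.hypot(C[...,0]-p0[0],C[...,1]-p0[1])<.16)&(C[...,2]<.145)
    k,l,st,ce=cv2.connectedComponentsWithStats(m.astype(np.uint8))
    for i2 in range(1,k):
        if st[i2,4]>5: Q=C[l==i2]; print(n,st[i2,4],ce[i2].round(1),Q.mean(0).round(4),Q[:,2].max().round(4))
cv2.imwrite("pics/p3.png",np.hstack([i,j]))
state()
E
```

```text
clock: 14.42
tool_pos: [0.4774, 0.1284, 0.2018]
orientation: [-179.6, 0.1, -80.2]
force: [2.1, 0.8, -0.5]
opening: 0.0003
clock: 14.67
tool_pos: [0.4575, 0.2305, 0.197]
orientation: [-179.9, 0.1, -80.0]
force: [0.4, -0.1, 0.0]
opening: 0.0004
top 313 [359.8 182. ] [0.5376 0.0168 0.1223] 0.1283
top 56 [359.4 211.3] [0.4925 0.0176 0.1203] 0.128
top 49 [381.3 253.1] [ 0.43   -0.0154  0.1171] 0.1221
scene 90 [185.8 215.3] [ 0.4328 -0.0202  0.1134] 0.1239
scene 124 [231.7 220.7] [0.4951 0.012  0.1159] 0.1289
scene 487 [255.3 235.3] [0.5435 0.0084 0.1187] 0.1291
clock 14.7667
tool_pos [0.4575 0.2294 0.1964]
orientation [-1.799876e+02 -4.300000e-03 -7.989680e+01]
force [ 0.709  -0.1164  0.3048]
opening 0.0006
```

View pics/p3.png

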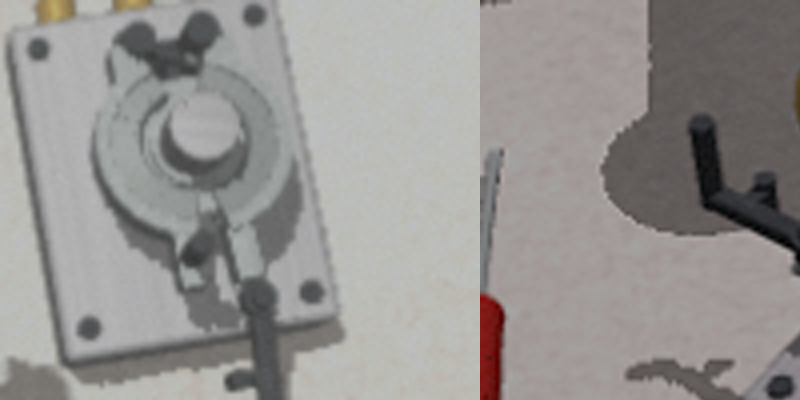

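The top half shows the ring shut round the cap, with the left post at (197,250). The right lug has a slight gap, and the latch pivot at (258,297) has its bar pointing along −x. In the right half the latch post top is at (703,125).

```bash
cat >> h.py <<'E'
Y=np.radians(10.2); PORT=np.array([.540,.0158])
def w(p): c,s=np.cos(Y),np.sin(Y); return PORT+np.array([c*p[0]-s*p[1],s*p[0]+c*p[1]])
def pf(q): d=np.array(q)[:2]-PORT; c,s=np.cos(Y),np.sin(Y); return np.array([c*d[0]+s*d[1],-s*d[0]+c*d[1]])
def latch_tcp(phi,piv=(-.066,-.013),gap=0.,z=.116,out=0.):
    f=np.radians(phi); b=np.array([-np.sin(f),np.cos(f)]); t=np.array([np.cos(f),np.sin(f)])
    return np.r_[w(np.array(piv)+(.048+out)*b-(.0145+gap)*t),z]
E
python3 - <<'E'
from h import *
import pickle
a,b=pickle.load(open("p3.pkl","rb"))
print("pivot",pf(at_z(a,374.5,224.3,.095)),"lpost",pf((.4314,-.0178)),"rpost",pf((.4938,.0148)))
P=latch_tcp(90,gap=.010,z=.19);print(P);rows_for(P,10)
E
```

```text
pivot [-0.0670728  -0.01391224] lpost [-0.11283369 -0.01383757] rpost [-0.04564692  0.00719712]
[ 0.43444238 -0.041295    0.19      ]
shift [1.312  0.3509 0.032 ]
turn [-0.     -0.     -0.2497]
```

```bash
python3 -m handwheel '[[[1,0.27,0.03],[0,0,-0.1]],[[1,0.27,0.03],[0,0,-0.1]],[[1,0.27,0.03],[0,0,-0.1]],[[1,0.27,0.03],[0,0,-0.1]],[[1,0.27,0.03],[0,0,-0.1]]]'
python3 - <<'E'
from h import *
state();rows_for(latch_tcp(90,gap=.010,z=.19),10)
E
```

```text
clock: 15.18
tool_pos: [0.4394, 0.0287, 0.1907]
orientation: [180.0, -0.0, -46.0]
force: [-0.2, -0.4, 0.3]
opening: 0.0007
clock 15.1833
tool_pos [0.4394 0.0287 0.1907]
orientation [ 1.799817e+02 -6.700000e-03 -4.601450e+01]
force [-0.2475 -0.3916  0.2618]
opening 0.0007
shift [0.2348 0.2609 0.0036]
turn [ 1.000e-04  0.000e+00 -1.556e-01]
```

```bash
python3 -m handwheel '[[[0.235,0.261,0],[0,0,-0.155]],[[0.235,0.261,0],[0,0,-0.155]],[[0.235,0.261,0],[0,0,-0.155]],[[0.235,0.261,0],[0,0,-0.155]],[[0.235,0.261,0],[0,0,-0.155]]]'
python3 -m handwheel '[[[0,0,0],[0,0,-0.055]],[[0,0,0],[0,0,-0.055]],[[0,0,0],[0,0,-0.055]],[[0,0,0],[0,0,-0.055]]]'
python3 - <<'E'
from h import *
avg(2);rows_for(latch_tcp(90,gap=.010),10)
E
```

```text
clock: 15.6
tool_pos: [0.4344, -0.0406, 0.1907]
orientation: [180.0, 0.0, -12.1]
force: [0.3, 0.8, 0.3]
opening: 0.0006
clock: 15.93
tool_pos: [0.4346, -0.0397, 0.1907]
orientation: [180.0, 0.0, 7.7]
force: [-0.3, -0.6, -0.6]
opening: 0.0001
avg [ 0.4347 -0.0395  0.1907  0.049   0.1548 -0.3176  7.3292] sd [0.00e+00 1.00e-04 0.00e+00 4.56e-02 6.51e-02 2.83e-01]
shift [-0.0026  0.0091  0.3735]
turn [ 0.      0.     -0.0075]
```

```bash
python3 -m handwheel '[[[0,0.012,0.1],[0,0,-0.0075]],[[0,0.012,0.25],[0,0,-0.0075]],[[0,0.012,0.373],[0,0,-0.0075]],[[0,0.012,0.373],[0,0,-0.0075]],[[0,0.012,0.373],[0,0,-0.0075]]]'
python3 - <<'E'
from h import *
avg(2)
for p in(90,85,80,75):
    print(p);rows_for(latch_tcp(p),p-80)
E
```

```text
clock: 16.45
tool_pos: [0.4346, -0.0418, 0.1157]
orientation: [180.0, 0.2, 10.1]
force: [0.5, -0.9, 1.0]
opening: 0.0
avg [ 0.436  -0.0413  0.1171  0.2901  0.2183  0.5013 10.1459] sd [3.000e-04 1.000e-04 3.000e-04 7.120e-02 2.166e-01 3.377e-01]
90
shift [-0.009  -0.0513  0.0071]
turn [ 0.     -0.0002  0.0004]
85
shift [-0.0144 -0.0725  0.0071]
turn [ 0.     -0.0002  0.0143]
80
shift [-0.018  -0.0941  0.0071]
turn [ 0.     -0.0002  0.0282]
75
shift [-0.0196 -0.1159  0.0071]
turn [ 0.     -0.0002  0.0421]
```

```bash
python3 -m handwheel '[[[0,-0.02,0],[0,0,0]],[[-0.005,-0.037,0],[0,0,0]],[[-0.009,-0.051,0],[0,0,0]],[[-0.012,-0.062,0],[0,0,0.007]],[[-0.014,-0.072,0],[0,0,0.014]]]'
python3 -m handwheel '[[[-0.002,-0.011,0],[0,0,0.007]],[[-0.003,-0.022,0],[0,0,0.014]],[[-0.004,-0.033,0],[0,0,0.021]],[[-0.005,-0.044,0],[0,0,0.028]]]'
python3 - <<'E'
from h import *
avg(2)
for p in(65,55,45):
    print(p);rows_for(latch_tcp(p),p-80)
E
```

```text
clock: 16.97
tool_pos: [0.4307, -0.0272, 0.1171]
orientation: [-180.0, -0.1, 5.1]
force: [0.9, -1.6, 0.9]
opening: 0.0004
clock: 17.3
tool_pos: [0.4279, -0.0197, 0.1169]
orientation: [179.9, -0.0, -5.0]
force: [0.4, -9.2, 3.4]
opening: 0.0008
avg [ 0.4279 -0.0195  0.1169 -0.4652 -7.0405  3.2633 -5.0893] sd [0.     0.     0.     0.4345 0.1481 0.0382]
65
shift [-0.0075 -0.0449  0.0046]
turn [ 0.0002 -0.0001  0.0278]
55
shift [-0.009  -0.0885  0.0045]
turn [ 0.0002 -0.0001  0.0556]
45
shift [-0.0029 -0.1318  0.0045]
turn [ 0.0002 -0.0001  0.0834]
```

```bash
python3 -m handwheel '[[[-0.003,-0.018,0],[0,0,0.011]],[[-0.006,-0.036,0],[0,0,0.022]],[[-0.008,-0.054,0],[0,0,0.033]],[[-0.009,-0.072,0],[0,0,0.044]],[[-0.009,-0.0885,0],[0,0,0.0556]]]'
python3 - <<'E'
from h import *
avg(2)
for p in(45,35):
    print(p);rows_for(latch_tcp(p),p-80)
E
```

```text
clock: 17.82
tool_pos: [0.4263, -0.0024, 0.1167]
orientation: [179.8, 0.1, -25.1]
force: [-4.7, -7.8, 7.2]
opening: 0.0005
avg [ 4.26400e-01 -2.00000e-03  1.16600e-01 -3.76970e+00 -5.94590e+00
  5.81100e+00 -2.52685e+01] sd [0.     0.     0.     0.0749 0.0131 0.1345]
45
shift [-0.0043 -0.047   0.0029]
turn [0.0005 0.0002 0.0275]
35
shift [-0.0059 -0.0907  0.0028]
turn [0.0005 0.0001 0.0553]
```

```bash
python3 -m handwheel '[[[-0.002,-0.018,0],[0,0,0.011]],[[-0.003,-0.036,0],[0,0,0.022]],[[-0.004,-0.054,0],[0,0,0.033]],[[-0.005,-0.072,0],[0,0,0.044]],[[-0.006,-0.09,0],[0,0,0.055]]]'
python3 - <<'E'
from h import *
avg(2)
for p in(25,15):
    print(p);rows_for(latch_tcp(p),p-80)
E
```

```text
clock: 18.33
tool_pos: [0.4311, 0.0142, 0.1159]
orientation: [179.7, 0.1, -45.0]
force: [-9.3, -4.5, 6.6]
opening: 0.0002
avg [ 4.31500e-01  1.47000e-02  1.15900e-01 -9.26600e+00 -2.78540e+00
  5.60310e+00 -4.50939e+01] sd [0.     0.     0.     0.1044 0.2021 0.4878]
25
shift [-0.0044 -0.0491 -0.0008]
turn [0.0009 0.0003 0.028 ]
15
shift [-0.0058 -0.0928 -0.001 ]
turn [0.0009 0.0002 0.0558]
```

```bash
python3 -m handwheel '[[[-0.001,-0.012,0],[0,0,0.007]],[[-0.002,-0.024,0],[0,0,0.014]],[[-0.003,-0.036,0],[0,0,0.021]],[[-0.004,-0.048,0],[0,0,0.028]]]'
python3 -m handwheel '[[[-0.001,-0.012,0],[0,0,0.007]],[[-0.001,-0.024,0],[0,0,0.014]]]'
python3 - <<'E'
from h import *
avg(2)
for p in(20,15,10,5,0):
    print(p);rows_for(latch_tcp(p),p-80)
E
```

```text
clock: 18.77
tool_pos: [0.4367, 0.0219, 0.1155]
orientation: [179.6, 0.1, -55.0]
force: [-11.6, 0.9, 6.1]
opening: 0.0005
clock: 18.93
tool_pos: [0.4404, 0.0252, 0.1155]
orientation: [179.6, 0.1, -60.0]
force: [-14.1, 3.4, 6.6]
opening: 0.0004
avg [ 4.40900e-01  2.55000e-02  1.15500e-01 -1.23623e+01  3.34890e+00
  4.22160e+00 -6.01223e+01] sd [0.     0.     0.     0.0427 0.7353 0.5523]
20
shift [-0.0007  0.0007 -0.0025]
turn [ 0.0009  0.0003 -0.    ]
15
shift [-0.0062 -0.0205 -0.0027]
turn [0.001  0.0003 0.0138]
10
shift [-0.0098 -0.042  -0.0028]
turn [0.001  0.0003 0.0277]
5
shift [-0.0115 -0.0638 -0.0029]
turn [0.001  0.0002 0.0416]
0
shift [-0.0114 -0.0857 -0.003 ]
turn [0.001  0.0002 0.0555]
```

```bash
python3 -m handwheel '[[[-0.003,-0.01,0],[0,0,0.007]],[[-0.006,-0.02,0],[0,0,0.014]],[[-0.006,-0.02,0],[0,0,0.014]]]'
python3 -m handwheel '[[[-0.002,-0.01,0],[0,0,0.007]],[[-0.004,-0.021,0],[0,0,0.014]],[[-0.004,-0.021,0],[0,0,0.014]]]'
python3 - <<'E'
from h import *
avg(2)
for p in(10,5,0,-5):
    print(p);rows_for(latch_tcp(p),p-80)
E
```

```text
clock: 19.28
tool_pos: [0.4439, 0.0287, 0.1155]
orientation: [179.7, 0.1, -65.1]
force: [-10.6, 3.4, 4.3]
opening: 0.0
clock: 19.53
tool_pos: [0.4476, 0.0313, 0.1156]
orientation: [179.7, 0.1, -70.1]
force: [-10.7, 2.5, 3.8]
opening: 0.0004
avg [ 4.47700e-01  3.13000e-02  1.15600e-01 -9.93920e+00  4.00590e+00
  2.64970e+00 -7.00049e+01] sd [0.     0.     0.     0.7901 0.5528 0.1937]
10
shift [-0.0012  0.0023 -0.0021]
turn [0.0008 0.0002 0.    ]
5
shift [-0.0067 -0.0189 -0.0022]
turn [0.0008 0.0002 0.0139]
0
shift [-0.0103 -0.0405 -0.0023]
turn [0.0008 0.0001 0.0278]
-5
shift [-0.012  -0.0623 -0.0024]
turn [0.0008 0.0001 0.0417]
```

```bash
python3 -m handwheel '[[[-0.003,-0.01,0],[0,0,0.007]],[[-0.006,-0.019,0],[0,0,0.014]],[[-0.006,-0.019,0],[0,0,0.014]]]'
python3 -m handwheel '[[[-0.001,-0.005,0],[0,0,0.003]],[[-0.002,-0.01,0],[0,0,0.006]],[[-0.002,-0.01,0],[0,0,0.006]]]'
python3 -m handwheel '[[[-0.001,-0.005,0],[0,0,0.003]],[[-0.001,-0.005,0],[0,0,0.003]]]'
python3 - <<'E'
from h import *
avg(2)
for p in(0,-5):
    print(p);rows_for(latch_tcp(p),p-80)
E
```

```text
clock: 19.88
tool_pos: [0.451, 0.0338, 0.1156]
orientation: [179.7, 0.0, -75.2]
force: [-9.3, 3.6, 1.7]
opening: 0.001
clock: 20.13
tool_pos: [0.4528, 0.0347, 0.1156]
orientation: [179.7, 0.0, -77.2]
force: [-8.5, 2.7, 2.5]
opening: 0.0003
clock: 20.3
tool_pos: [0.4537, 0.0351, 0.1156]
orientation: [179.7, 0.0, -78.3]
force: [-8.8, 3.4, 2.2]
opening: 0.0002
avg [ 4.53700e-01  3.51000e-02  1.15600e-01 -9.34000e+00  3.31950e+00
  2.60140e+00 -7.82688e+01] sd [0.     0.     0.     0.0802 0.3334 0.1231]
0
shift [-0.0034 -0.0051 -0.0019]
turn [0.0008 0.0001 0.0048]
-5
shift [-0.0082 -0.0264 -0.002 ]
turn [0.0008 0.     0.0187]
```

```bash
python3 -m handwheel '[[[-0.0005,-0.005,0],[0,0,0.003]],[[-0.0005,-0.005,0],[0,0,0.003]],[[-0.0005,-0.005,0],[0,0,0.003]]]'
python3 -m handwheel '[[[0,-0.005,0],[0,0,0]],[[0,-0.005,0],[0,0,0]],[[0,-0.005,0],[0,0,0]]]'
python3 -m handwheel '[[[0,-0.005,0],[0,0,0]],[[0,-0.005,0],[0,0,0]],[[0,-0.005,0],[0,0,0]]]'
python3 - <<'E'
from h import *
avg(2)
E
```

```text
clock: 20.65
tool_pos: [0.4547, 0.0354, 0.1156]
orientation: [179.7, 0.0, -79.3]
force: [-10.0, 2.6, 2.2]
opening: 0.0006
clock: 20.9
tool_pos: [0.4552, 0.0355, 0.1155]
orientation: [179.7, 0.0, -79.3]
force: [-11.4, 4.3, 3.9]
opening: 0.0006
clock: 21.15
tool_pos: [0.4553, 0.0354, 0.1154]
orientation: [179.6, 0.0, -79.4]
force: [-14.3, 5.3, 5.7]
opening: 0.0004
avg [ 4.55300e-01  3.55000e-02  1.15400e-01 -1.52367e+01  4.44920e+00
  5.92300e+00 -7.93626e+01] sd [0.     0.     0.     0.479  0.8284 0.0292]
```

```bash
python3 -m handwheel '[[[0,-0.005,0],[0,0,0]],[[0,-0.005,0],[0,0,0]],[[0,-0.005,0],[0,0,0]],[[0,-0.005,0],[0,0,0]]]'
python3 - <<'E'
from h import *
avg(2)
E
python3 -m handwheel '[[[0,0.02,0],[0,0,0]],[[0,0.1,0],[0,0,0]],[[0,0.2,-0.1],[0,0,0]],[[0,0.2,-0.5],[0,0,0]],[[0,0.2,-0.5],[0,0,0]]]'
python3 -m handwheel '[[[-0.7,0,0],[0,0,0]],[[-0.7,0,0],[0,0,0]],[[-0.7,0,0],[0,0,0]],[[-0.7,0,0],[0,0,0]],[[-0.7,0,0],[0,0,0]]]'
python3 - <<'E'
from h import *
import pickle
state()
a=snapshot("top");b=snapshot("scene");pickle.dump((a,b),open("p4.pkl","wb"))
save(a,"t1",(310,150,410,250),4);save(b,"t2",(180,180,280,280),4)
cv2.imwrite("pics/p4.png",np.hstack([cv2.imread("pics/t1.png"),cv2.imread("pics/t2.png")]))
for s,n in((a,"top"),(b,"scene")):
    C=cloud(s)
    m=(C[...,2]>.102)&(np.hypot(C[...,0]-.54,C[...,1]-.0158)<.13)&(C[...,2]<.145)
    k,l,st,ce=cv2.connectedComponentsWithStats(m.astype(np.uint8))
    for i2 in range(1,k):
        if st[i2,4]>5: Q=C[l==i2]; print(n,st[i2,4],ce[i2].round(1),pf(Q.mean(0)).round(4),Q[:,2].max().round(4))
E
```

```text
clock: 21.58
tool_pos: [0.4555, 0.0355, 0.1152]
orientation: [179.5, 0.0, -79.4]
force: [-18.0, 5.4, 9.1]
opening: 0.0004
avg [ 4.55500e-01  3.55000e-02  1.15200e-01 -1.74374e+01  5.13530e+00
  8.82690e+00 -7.93729e+01] sd [0.     0.     0.     0.1188 0.634  0.1463]
clock: 22.1
tool_pos: [0.4194, 0.0282, 0.2175]
orientation: [179.9, -0.0, -79.3]
force: [1.9, 0.9, 0.9]
opening: 0.0004
clock: 22.52
tool_pos: [0.3949, 0.1694, 0.217]
orientation: [-179.9, 0.1, -79.1]
force: [0.2, -0.7, -0.3]
opening: 0.0005
clock 22.5167
tool_pos [0.3949 0.1694 0.217 ]
orientation [-1.798975e+02  7.500000e-02 -7.908690e+01]
force [ 0.1772 -0.6929 -0.3203]
opening 0.0005
top 309 [359.7 181.9] [-0.002   0.0014] 0.1283
top 54 [359.6 211.2] [-0.0465  0.01  ] 0.1283
top 45 [343.6 227.5] [-0.0666  0.0379] 0.1219
scene 192 [231.2 214.2] [-0.0532  0.0157] 0.1289
scene 455 [255.4 234.7] [ 0.0021 -0.0075] 0.128
```

View pics/p4.png

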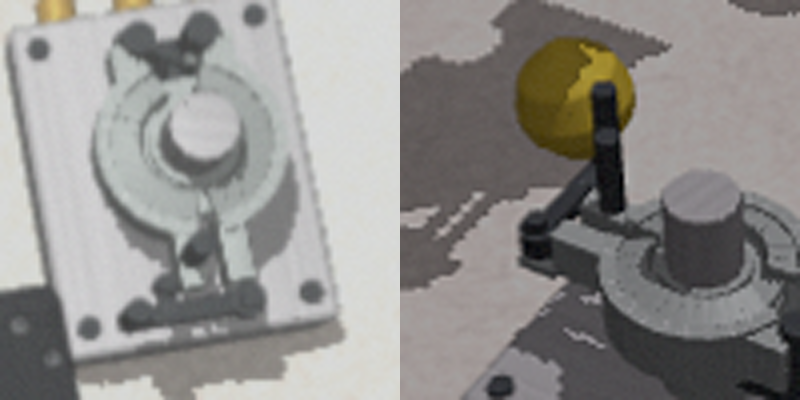

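The picture shows the latch bar across, from pivot (250,295) to post (130,312), with the hook at (165,288) behind the left lug. The cap is upright in the closed ring. Measured latch post is (−66.6, 37.9) mm against the nominal (−66, 38), which also puts the pivot at about y −10. The arm is clear, so I'll hand in.

```bash
python3 - <<'E'
from h import *
import pickle
a,b=pickle.load(open("p4.pkl","rb"));print("pivot",pf(at_z(a,372.5,223.75,.095)))
print(close_job())
E
```

```text
pivot [-0.06570783 -0.01097241]
the job is handed in; nothing more can be done
None
```

The job is handed in at about 22.5 s of the 70 s. The small cap stands in the port, the ring is shut to its stop, and the latch bar is across with its hook behind the left lug.

- **Cap:** it went in without resistance and I felt under 5 N while lowering it. In the last picture it looks upright in the ring. I did not measure its final seat height, because the depth readings on the knob run about 5 mm low; I judged it from the shut ring.
- **Ring:** pushed until the force jumped at the hard stop, peaking at about 23 N, well under 40 N. The ring post read (−46.5, 10) mm in the top view against a nominal (−46, 8.5), within the roughly 2 mm camera error.
- **Latch:** pushed until it hit its stop, peaking at about 20 N. The latch post read (−66.6, 37.9) mm against (−66, 38). The pivot read y −11.0 mm against −10, so the right half is home within the 3 mm allowed.
- **Disagreement:** the two cameras differed by 3 to 4 mm in y. I averaged them and relied on force for the final fits. The joint angles themselves were not read directly.

The arm ended clear of everything, and it touched nothing on the bench other than the cap, ring and latch.

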